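# Take the hook carrier off the shelf rail

### The arm

A 6-joint arm with a two-finger parallel gripper is mounted at the origin on the work surface. World frame = base frame: x ahead of the robot, y to its left, z up, the work surface at z = 0. Lengths are in mm, angles in rad, forces in N, time in s.
With the tool pointing down it reaches from about 425 to 925 mm from the base axis. Payload 12.5 kg.
Tool frame: the origin (TCP) lies midway between the tips of the shut fingers; the grasp point (between the pads) lies 19 mm behind it; z points along the fingers, y is the line along which they close (so a half turn about z gives the same grasp; the last joint's range is limited). The gripper opens to 85 mm and grips with 20 to 120 N. Pads are 22 mm wide; open, the fingers measure 114 mm over their backs; the gripper's body (76 mm by 85 mm) begins 54 mm behind the grasp point. The pads swing forward as they close: fully open they stand 13 mm farther back than shut.
Start: joints at [1.02, 0.491, 1.559, -0, 1.092, -0.106], TCP at [268.909, 564.21, 231.327] pointing down, gripper open.
Joint ranges: [-3.1, 3.1], [-0.84, 2.19], [0.05, 2.79], [-1.13, 4.28], [0.06, 2.93], [-2.69, 2.69]. Speed limits (rad/s): [2.22, 2.22, 2.79, 3.14, 3.14, 3.14].

### API

Orientations are given as a unit quaternion [w, x, y, z].
In Python, from rig import env, cam, sensors gives the robot as it stands (env), with the cameras (cam) and the readings (sensors).
- The arm moves only by the shell command python3 shift.py 'ROWS'. ROWS is a JSON list of rows, 1 to 20 of them, each of 7 numbers: the opening from 0.0 (shut) to 1.0 (fully open), then dx, dy, dz in mm, then a rotation vector rx, ry, rz in rad; each row is the pose to reach, as a shift and turn from the pose commanded when the command began, along the tool's axes at that moment; what a row does not reach only later rows make up. A row lasts 1/12 s, in which the tool goes at most 41.7 mm and 0.125 rad, less where a joint would pass 70% of its speed; a pose out of reach is approached as far as the arm can. The fingers move at their own pace and stop on an object; the grip force is fixed at half the most. Time passes only in rows, so rows that do not move let the fingers close. It prints the time, the measured TCP pose, the force, the opening and the grip force at its end.
- sensors.read_state(): the state, without advancing time (a new reading comes with each control period).
- cam.snapshot(name): name is "scene" or "top" or "wrist"; returns a dict with "img" (480x640x3 uint8, red, green, blue), "intrinsics" (3x3 intrinsics, pixels), "dist" ([k1, k2, p1, p2, k3] as OpenCV has them; the pictures are not rectified), "xyz" and "orientation" of the camera in the world; the wrist camera has in their place "mount" (4x4, takes a point from camera to tool coordinates, whose origin is the TCP and whose axes are the flange's). Camera axes: x right, y up, looking along -z (the intrinsics and any distortion apply to the point x, -y, -z); pixel columns grow to the right and rows downward; lengths in mm; the calibration is good to about 2 mm. A picture is of the moment at which its call begins: read the wrist's pose just before it. There is no depth.
- env.close_job(): hands the job in; it is judged then, once.
The state is a dict: "t": time; "joint_positions": joint angles; "qd": joint speeds; "joint_torque": joint torques, N m; "tcp_pos": TCP position; "orientation": TCP orientation; "force": force on the tool from outside, world axes, zero at the start; "moment": the same for the moment, N m; "finger_gap": opening from 0.0 (shut) to 1.0 (fully open); "grip_force": force on a finger pad.
Only numpy, scipy, OpenCV 4.12 (cv2) and the standard library are available. Lean on these libraries where they do the work, as an engineer would, in place of code of your own. Each camera call takes 0.05 s, during which the arm holds its last target. There are 200 camera calls.

### The job

The double brass-hook carrier on the aluminium shelf rail is going out for hand-over. First push the navy bowl along the marble, without lifting or tipping it, away from the rail's open end and centre it on its round felt mat; then slide the hook carrier along the track and right out of the open end, lift it off and set it down upright (not dropped) in the small wooden tray. Leave the torch cradle on the rail, and the torch, the door wedge, the carabiner and the tray where they are.

Things in the scene. Friction and masses are not known exactly. Their poses are not given: they have to be found in the camera images.
- rail: Aluminium T-track rail fixed flat on the marble, 280 mm along its x, 50 wide, 20 high. Origin under its centre. Its -x end has a black stop cap, its +x end is open. Channel floor 6 mm up, channel 34 mm wide; lips (14 to 20 mm up) leave a 16 mm slot and hold the T-feet down: a holder leaves only by the open end, once all of its foot is past it. Nylon on anodised metal, friction about 0.2.
- rail_open (a point): Middle of the rail's open end, on the top face: 140 mm along the rail's x, 20 mm above the marble.
- carrier: Dark steel hook carrier, 0.2 to 0.4 kg, captive in the rail, slides with little friction. Origin under its T-foot (6 mm above the marble in the rail); x along the rail to the open end, z up. Foot 80 x 30 x 6 mm, neck 12 mm wide, about 2 mm play in the rail all round; shoulder plate 80 x 44 mm, 16 to 24 mm up. It can stand by itself on its foot.
- carrier_grip (a point): On the axis of the carrier's post, 92 mm above the carrier's origin: a good place to grip. Flat-sided post, 22 mm along the carrier's x by 16 mm along y, its top 105 mm above the origin. A brass hook sticks out to +y and one to -y, to 41 mm from the axis, 40 to 66 mm above the origin; the post is bare above them.
- cradle: Black U-shaped torch cradle in the same rail, on the closed-end side of the carrier; stays there. Origin under its T-foot, x along the rail. Foot and shoulder as the carrier's but 60 mm long; fork 50 mm wide across the rail, its top 86 mm above the origin.
- bowl: Navy ceramic bowl, empty, 0.36 to 0.6 kg, standing close in front of the rail's open end and blocking it. Rim 130 mm across, height 55, foot 84 across, wall 4.5, inner floor 6 mm up; inner radius about 52 mm at 25 mm height, 58 mm at 45. Origin under its centre. Can be pushed from outside or with the fingertips inside it; it stops when pushing stops.
- mat: Round grey felt mat, 150 mm across, 1 mm thick, lying flat; no step to things pushed over it. Origin at its centre.
- tray: Square oak tray, 1.2 kg, 130 x 130 mm outside, walls 5 mm thick and 18 mm high, inner floor 5 mm above the marble. Origin under its centre, x and y along its sides.
- torch: Aluminium torch standing upright on its head: 150 mm tall, head 40 mm in diameter, body 28 mm. Origin under its centre. It topples easily.
- wedge: Ochre plastic door wedge lying flat: 120 mm along its x, 42 mm wide, rising from 5 to 30 mm height toward +x. Origin under its centre.
- carabiner: Steel carabiner lying flat: 112 mm along its x, 64 mm along its y, 10 to 14 mm high. Origin at its centre on the marble.

How it is judged:
By the outcome, as a careful person would: the job done as asked, in the order asked, and still so for the second after the job is handed in, with the robot touching nothing.
It also fails if it takes over 70 s, if anything falls off the work surface, if the arm or the gripper's body presses on something with over 40 N, if the wrist force passes 120 N, or if a joint passes its speed limit or range.

## Working session

There is one attempt and no reset: what is moved stays moved. The work goes in short steps, Python scripts to look and compute and a shell command to move; the robot and the scene stay as the last step left them, time stands still between calls to the robot, and variables do not carry over. Pictures are saved under pics/ and viewed, at most 13 in all, crops included, and the job is handed in when it is done.

```bash
ls; mkdir -p pics; python3 - <<'E'
from rig import env, cam, sensors
import cv2,numpy as np
s=sensors.read_state();print({k:np.round(v,3).tolist() for k,v in s.items()})
for n in("scene","top"):
    d=cam.snapshot(n);cv2.imwrite(f"pics/{n}0.png",d["img"][:,:,::-1])
    print(n,np.round(d["intrinsics"],1).tolist(),d["dist"],d["xyz"],d["orientation"])
E
```

```text
pics
rig.py
shift.py
{'t': 0.0, 'joint_positions': [1.02, 0.492, 1.559, 0.0, 1.092, -0.106], 'qd': [0.0, -0.002, 0.002, 0.001, -0.002, 0.001], 'joint_torque': [0.001, -61.843, -26.16, -0.0, 0.004, -0.0], 'tcp_pos': [268.757, 563.993, 230.704], 'orientation': [-0.0, 0.221, 0.975, -0.001], 'force': [-0.149, 0.677, 0.065], 'moment': [-0.03, -0.054, 0.069], 'grip_force': 0.0, 'finger_gap': 1.003}
scene [[435.5, 0.0, 317.6], [0.0, 435.5, 233.5], [0.0, 0.0, 1.0]] [-0.09477905  0.          0.          0.          0.        ] [1009.5847643   124.34174856  897.97752195] [0.60574469 0.16500364 0.21425346 0.74829315]
top [[449.0, 0.0, 323.0], [0.0, 449.0, 240.5], [0.0, 0.0, 1.0]] [-0.02831122  0.          0.          0.          0.        ] [ 4.68468976e+02 -3.69750168e-01  1.00104809e+03] [-0.70124608 -0.03384537  0.01244084  0.71200677]
```

View pics/top0.png

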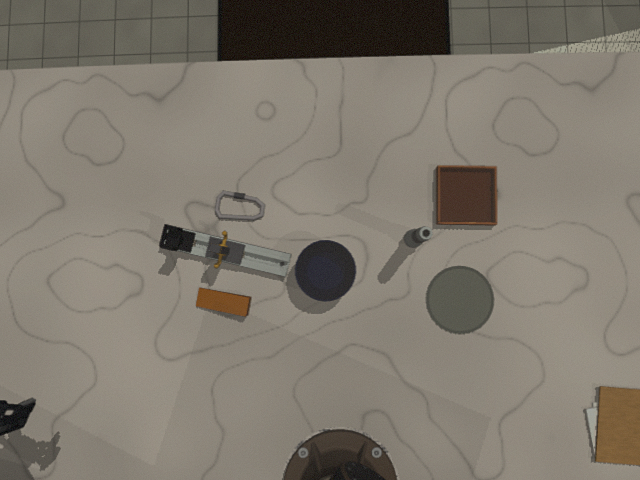

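View pics/scene0.png

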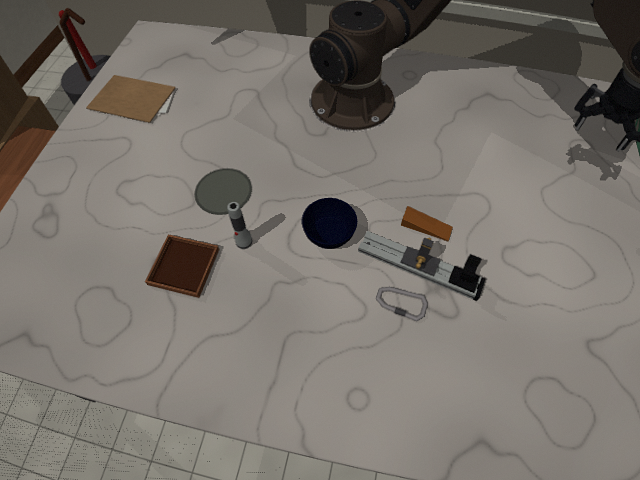

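Top view: rail from (163,237) (closed end) to (289,266), carrier post near (224,245), bowl at (325,270), torch base near (410,242), mat (460,300) and tray (466,196). The scene view agrees with this. Next I'll measure them.

```bash
cat > h.py <<'E'
from rig import env, cam, sensors
import cv2,numpy as np
from scipy.spatial.transform import Rotation as R
def rot(q): return R.from_quat([q[1],q[2],q[3],q[0]]).as_matrix()
def snap(n):
    s=sensors.read_state();d=cam.snapshot(n)
    if n=="wrist":
        T=np.eye(4);T[:3,:3]=rot(s["orientation"]);T[:3,3]=s["tcp_pos"];M=T@np.array(d["mount"])
        d["C"],d["Rm"]=M[:3,3],M[:3,:3]
    else: d["C"],d["Rm"]=np.array(d["xyz"]),rot(d["orientation"])
    return d
def cast(d,px,z):
    u=cv2.undistortPoints(np.float64(px).reshape(-1,1,2),np.array(d["intrinsics"]),np.array(d["dist"])).reshape(-1,2)
    r=np.c_[u[:,0],-u[:,1],-np.ones(len(u))]@d["Rm"].T
    return d["C"]+r*((z-d["C"][2])/r[:,2])[:,None]
def proj(d,p):
    c=(np.atleast_2d(p)-d["C"])@d["Rm"]*[1,-1,-1]
    return cv2.projectPoints(c,np.zeros(3),np.zeros(3),np.array(d["intrinsics"]),np.array(d["dist"]))[0].reshape(-1,2)
def big(m,roi=None):
    m=m.astype(np.uint8)
    if roi: x0,y0,x1,y1=roi;k=np.zeros_like(m);k[y0:y1,x0:x1]=1;m=m*k
    c=cv2.findContours(m,cv2.RETR_EXTERNAL,cv2.CHAIN_APPROX_NONE)[0]
    return max(c,key=cv2.contourArea).reshape(-1,2)
def circ(P):
    A=np.c_[2*P[:,:2],np.ones(len(P))];x=np.linalg.lstsq(A,(P[:,:2]**2).sum(1),rcond=None)[0]
    return x[:2].round(1),round(float(np.sqrt(x[2]+x[0]**2+x[1]**2)),1)
E
python3 - <<'E'
from h import *
rois={"top":dict(bowl=(285,230,365,310),mat=(415,255,505,340),tray=(430,160,502,235)),
"scene":dict(bowl=(295,190,370,255),mat=(185,162,260,220),tray=(140,228,225,300))}
for n in("top","scene"):
    d=snap(n);im=d["img"].astype(int);r,g,b=im[...,0],im[...,1],im[...,2];ro=rois[n]
    hull=lambda c:cv2.convexHull(c).reshape(-1,2)
    c=big(b-r>8,ro["bowl"]);print(n,"bowl",circ(cast(d,hull(c),55)))
    c=big((g-r>2)&(r<130),ro["mat"]);print(" mat",circ(cast(d,hull(c),1)))
    c=big((r-b>18)&(r<170),ro["tray"]);P=cast(d,c,18);print(" tray",cv2.minAreaRect(P[:,:2].astype(np.float32)))
    for nm,px in dict(railpx=[(275,262)] if n=="top" else [(380,245)],marble=[(300,330)]).items():
        print(nm,im[px[0][1],px[0][0]])
    print(np.round(np.array(d["C"])))
    if n=="top":
        cv2.imwrite("pics/c1.png",cv2.resize(d["img"][180:330,145:445,::-1],None,fx=2.66,fy=2.66,interpolation=cv2.INTER_CUBIC))
    else: cv2.imwrite("pics/c2.png",cv2.resize(d["img"][185:335,220:500,::-1],None,fx=2.8,fy=2.8,interpolation=cv2.INTER_CUBIC))
w=snap("wrist");print(np.round(w["mount"],2).tolist())
E
```

```text
top bowl (array([466.2,  31.4]), 31.5)
 mat (array([ 352.9, -311.4]), 1.5)
 tray ((624.1536254882812, -292.1076965332031), (142.99061584472656, 165.64601135253906), 88.20484924316406)
railpx [95 96 91]
marble [142 135 123]
[ 468.   -0. 1001.]
scene bowl (array([470.8,  24.2]), 64.9)
 mat (array([ 417.1, -217.8]), 4.2)
 tray ((632.0272827148438, -287.7890930175781), (137.17906188964844, 135.7841339111328), 88.02066802978516)
railpx [124 126 122]
marble [128 122 116]
[1010.  124.  898.]
[[-0.0, 0.95, 0.32, 82.15], [1.0, 0.0, -0.0, -0.17], [-0.0, 0.32, -0.95, -143.14], [0.0, 0.0, 0.0, 1.0]]
```

View pics/c1.png

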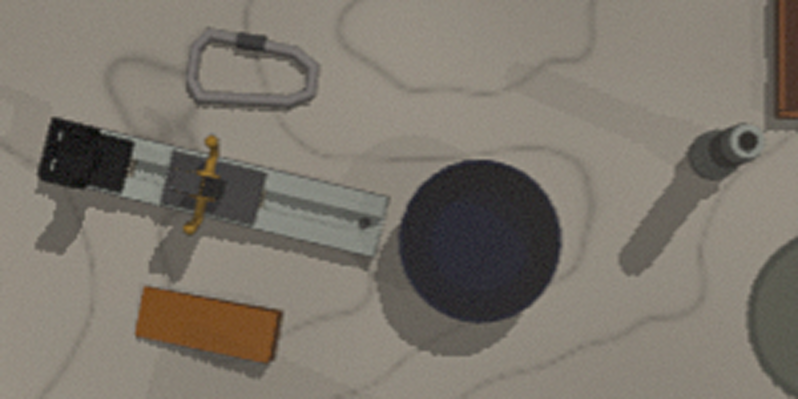

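View pics/c2.png

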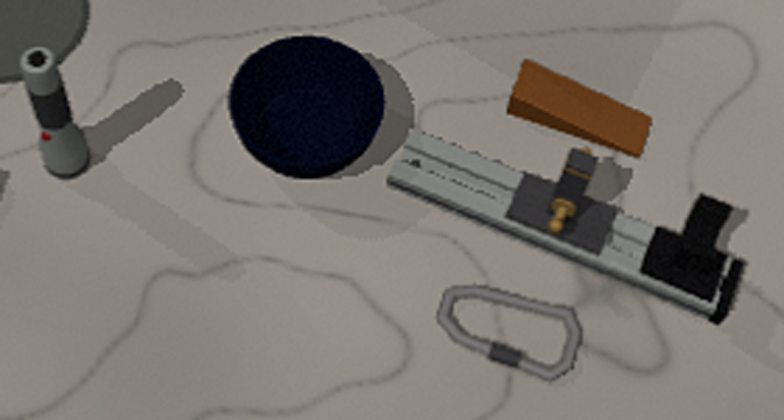

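The crops show the rail's open end at top-view px ≈(291,254) to (285,280). The post top is at ≈(224,251) in the top view and (427,240) in the scene view. The torch stands about 50 px above the bowl's path. I'll tighten the masks.

```bash
python3 - <<'E'
from h import *
rois={"top":dict(bowl=(285,230,365,310),mat=(415,255,505,340),tray=(430,160,502,235),rail=(190,225,294,285)),
"scene":dict(bowl=(295,190,370,255),mat=(185,162,260,220),tray=(140,228,225,300),rail=(355,228,470,300))}
for n in("top","scene"):
    d=snap(n);im=cv2.bilateralFilter(d["img"],7,30,5).astype(int);r,g,b=im[...,0],im[...,1],im[...,2];ro=rois[n]
    hull=lambda c:cv2.convexHull(c).reshape(-1,2)
    c=big((b-r>-3)&(r<80),ro["bowl"]);print(n,"bowl",circ(cast(d,hull(c),55)))
    m=(g>=r)&(r-b<13);c=big(m,ro["mat"]);print(" mat",circ(cast(d,hull(c),1)))
    c=big((r>1.35*b),ro["tray"]);P=cast(d,hull(c),18);print(" tray",cv2.minAreaRect(P[:,:2].astype(np.float32)))
    m=((r-b<6)&(r>70)).astype(np.uint8);m=cv2.morphologyEx(m,cv2.MORPH_CLOSE,np.ones((3,3)));c=big(m,ro["rail"]);P=cast(d,hull(c),20)
    print(" rail",cv2.minAreaRect(P[:,:2].astype(np.float32)),P[:,:2].round().tolist())
    if n=="top": pts=[(290.9,253.7),(284.8,279)];post=(223.9,250.7)
    else: pts=[(367.5,231.4),(358.6,249.3)];post=(427.1,239.3)
    print(" open",cast(d,pts,20).round(),"post",cast(d,[post],111).round())
    t=[(145+707/2.66,180+160/2.66)] if n=="top" else [(220+66/2.8,185+160/2.8)]
    print(" torch",cast(d,t,0).round())
    for nm in ro: print(nm,im[(ro[nm][1]+ro[nm][3])//2,(ro[nm][0]+ro[nm][2])//2],end=' ')
E
```

```text
top bowl (array([468.2,  24.9]), 63.8)
 mat (array([ 399.4, -268.9]), 73.6)
 tray ((628.81494140625, -287.55096435546875), (133.5060272216797, 132.4634246826172), 88.16757202148438)
 rail ((495.84014892578125, 174.47763061523438), (136.4288787841797, 45.510250091552734), 75.66988372802734) [[524.0, 194.0], [516.0, 163.0], [503.0, 111.0], [500.0, 106.0], [487.0, 106.0], [459.0, 118.0], [459.0, 122.0], [480.0, 203.0], [491.0, 243.0], [494.0, 245.0], [524.0, 203.0]]
 open [[505. 100.  20.]
 [450. 114.  20.]] post [[510. 225. 111.]]
 torch [[ 532. -166.    0.]]
bowl [45 44 53] mat [90 90 79] tray [73 52 41] rail [68 65 62] scene bowl (array([472.9,  24.5]), 66.8)
 mat (array([ 404.8, -265.6]), 77.8)
 tray ((631.583251953125, -287.18658447265625), (137.3877410888672, 136.40411376953125), 88.1846694946289)
 rail ((516.8959350585938, 235.31983947753906), (269.7761535644531, 64.79708862304688), 75.96891021728516) [[458.0, 115.0], [459.0, 123.0], [496.0, 286.0], [508.0, 317.0], [510.0, 319.0], [566.0, 358.0], [580.0, 359.0], [581.0, 356.0], [551.0, 236.0], [529.0, 152.0], [518.0, 106.0], [516.0, 101.0], [508.0, 100.0], [459.0, 111.0]]
 open [[459. 115.  20.]
 [511. 102.  20.]] post [[510. 242. 111.]]
 torch [[ 537. -171.    0.]]
bowl [ 4  7 24] mat [73 75 68] tray [50 26 16] rail [56 54 55]
```

```bash
cat >> h.py <<'E'
def go(x,y,z,yaw=None):
    """shift in tool axes from the present pose to a downward pose with tool y at angle yaw (deg)"""
    s=sensors.read_state();M=rot(s["orientation"]);d=M.T@(np.array([x,y,z])-s["tcp_pos"]);rv=np.zeros(3)
    if yaw is not None:
        a=np.radians(yaw);Y=np.array([np.cos(a),np.sin(a),0]);Z=np.array([0,0,-1.]);T=np.c_[np.cross(Y,Z),Y,Z]
        rv=R.from_matrix(M.T@T).as_rotvec()
    print("shift",d.round(1),rv.round(4),"rows",np.linalg.norm(d)/41.7,"t",s["t"])
E
python3 -c "
from h import *
go(468,22,150,75.8);go(468,22,18,75.8)"
```

```text
shift [-413.  -403.7   81.2] [-0.0002 -0.     -0.197 ] rows 13.986499250338884 t 0.35
shift [-413.  -403.7  213.2] [-0.0002 -0.     -0.197 ] rows 14.76356771912523 t 0.35
```

```bash
python3 shift.py '[[0,-413,-404,81,0,0,-0.197],[0,-413,-404,81,0,0,-0.197],[0,-413,-404,81,0,0,-0.197],[0,-413,-404,81,0,0,-0.197],[0,-413,-404,81,0,0,-0.197],[0,-413,-404,81,0,0,-0.197],[0,-413,-404,81,0,0,-0.197],[0,-413,-404,81,0,0,-0.197],[0,-413,-404,81,0,0,-0.197],[0,-413,-404,81,0,0,-0.197],[0,-413,-404,81,0,0,-0.197],[0,-413,-404,81,0,0,-0.197],[0,-413,-404,81,0,0,-0.197],[0,-413,-404,81,0,0,-0.197],[0,-413,-404,81,0,0,-0.197],[0,-413,-404,81,0,0,-0.197],[0,-413,-404,81,0,0,-0.197],[0,-413,-404,81,0,0,-0.197]]'
python3 - <<'E'
from h import *
go(468,22,18,75.8)
d=snap("wrist");cv2.imwrite("pics/w1.png",d["img"][:,:,::-1])
E
```

```text
t: 1.85
tcp_pos: [467.5, 22.8, 150.5]
orientation: [-0.0, 0.123, 0.992, 0.0]
force: [-1.1, 0.3, -0.8]
finger_gap: -0.006
grip_force: 0.0
shift [ -0.7  -0.7 132.5] [ 0.0002 -0.      0.0013] rows 3.176837565000329 t 1.85
```

View pics/w1.png

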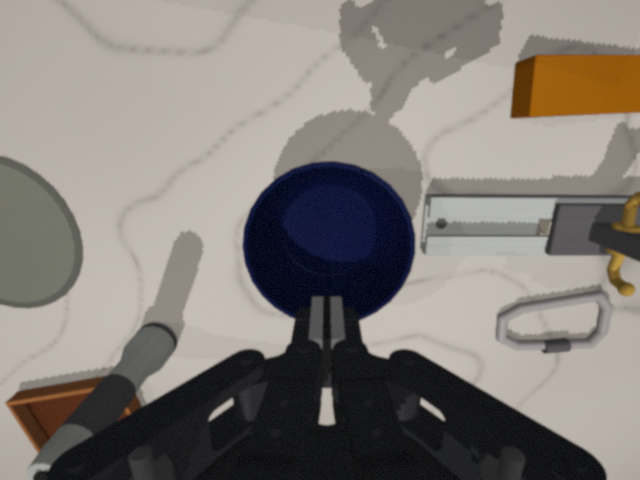

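Wrist view: bowl rim centred near (330,240), rail horizontal with its open end at column 424, mat at left, torch at lower left. I'll cross-check the bowl and rail from here.

```bash
python3 - <<'E'
from h import *
d=snap("wrist");im=d["img"].astype(int);r,b=im[...,0],im[...,2]
c=big((b-r>15),(230,150,420,290));P=cast(d,cv2.convexHull(c).reshape(-1,2),55);print(circ(P))
print(cast(d,[(424,195),(424,255),(545,195),(545,255)],20).round(1))
# front/back rail edge along the whole length, slot line
print(cast(d,[(150,340)],0).round())
E
```

```text
(array([468.5,  24.3]), 63.3)
[[454.2 108.1  20. ]
 [505.7 100.   20. ]
 [478.3 205.2  20. ]
 [531.7 202.8  20. ]]
[[ 538. -180.    0.]]
```

```bash
python3 shift.py '[[0,0,0,40,0,0,0],[0,0,0,80,0,0,0],[0,0,0,110,0,0,0],[0,0,0,125,0,0,0],[0,0,0,132,0,0,0],[0,0,0,132,0,0,0]]'
python3 -c "
from h import *
go(401-.229*27,-268-.973*27,18)"
```

```text
t: 2.45
tcp_pos: [467.4, 22.6, 17.3]
orientation: [-0.001, 0.123, 0.992, 0.0]
force: [-0.0, 0.2, -0.8]
finger_gap: -0.001
grip_force: 0.0
shift [  -6.9 -325.    -0.6] [0. 0. 0.] rows 7.796102524067242 t 2.45
```

```bash
python3 shift.py '[[0,0,-12,0,0,0,0],[0,0,-22,0,0,0,0],[0,0,-30,0,0,0,0],[0,-1,-38,0,0,0,0],[0,-1,-48,0,0,0,0],[0,-1,-60,0,0,0,0],[0,-2,-75,0,0,0,0],[0,-2,-90,0,0,0,0],[0,-2,-105,0,0,0,0],[0,-3,-120,0,0,0,0],[0,-3,-135,0,0,0,0],[0,-3,-150,0,0,0,0],[0,-3,-150,0,0,0,0]]'
python3 - <<'E'
from h import *
d=snap("wrist");cv2.imwrite("pics/w2.png",d["img"][:,:,::-1])
im=d["img"].astype(int);r,b=im[...,0],im[...,2]
c=big((b-r>15));P=cast(d,cv2.convexHull(c).reshape(-1,2),55);print(circ(P))
d=snap("top");im=cv2.bilateralFilter(d["img"],7,30,5).astype(int);r,b=im[...,0],im[...,2]
cv2.imwrite("pics/t2.png",d["img"][:,:,::-1])
E
```

```text
t: 3.53
tcp_pos: [433.8, -126.4, 18.6]
orientation: [0.0, 0.125, 0.992, -0.0]
force: [0.6, -0.3, 0.9]
finger_gap: -0.003
grip_force: 0.0
(array([442.3, -89.1]), 63.6)
```

View pics/w2.png

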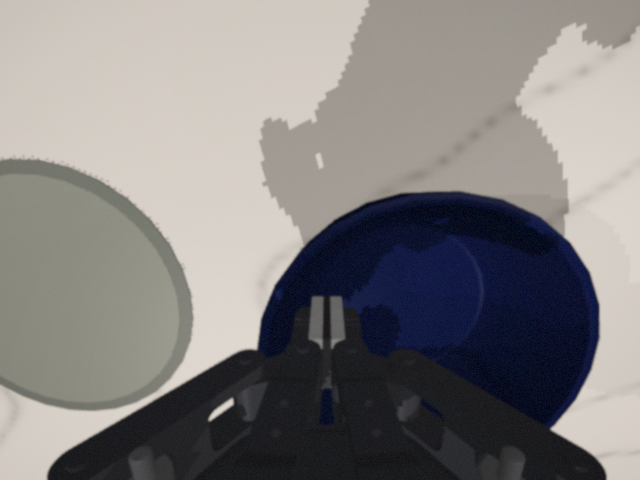

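Wrist view: fingers are inside the bowl against its front wall, the bowl is upright, and the mat is at left. The bowl follows the push and now sits at (442,-89). I'll keep pushing.

```bash
python3 shift.py '[[0,0,-8,0,0,0,0],[0,0,-20,0,0,0,0],[0,-1,-35,0,0,0,0],[0,-1,-50,0,0,0,0],[0,-1,-65,0,0,0,0],[0,-2,-80,0,0,0,0],[0,-2,-95,0,0,0,0],[0,-2,-110,0,0,0,0],[0,-3,-125,0,0,0,0],[0,-3,-140,0,0,0,0],[0,-3,-155,0,0,0,0],[0,-4,-165,0,0,0,0],[0,-4,-172,0,0,0,0],[0,-4,-174,0,0,0,0],[0,-4,-174,0,0,0,0]]'
cat > bm.py <<'E'
from h import *
d=snap("wrist");im=d["img"].astype(int);r,g,b=im[...,0],im[...,1],im[...,2]
cv2.imwrite("pics/w3.png",d["img"][:,:,::-1])
c=big((b-r>15));P=cast(d,cv2.convexHull(c).reshape(-1,2),55);print("wrist bowl",circ(P))
for n,(ob,om) in dict(top=((415,245,510,345),(415,255,505,340)),scene=((180,140,275,240),(180,150,265,225))).items():
    d=snap(n);im=cv2.bilateralFilter(d["img"],7,30,5).astype(int);r,b=im[...,0],im[...,2]
    cv2.imwrite(f"pics/{n}3.png",d["img"][:,:,::-1])
    try:
        P=cast(d,cv2.convexHull(big((b-r>-3)&(r<80),ob)).reshape(-1,2),55);print(n,"bowl",circ(P))
    except Exception as e: print(n,e)
E
python3 bm.py
```

```text
t: 4.88
tcp_pos: [395.2, -294.0, 18.3]
orientation: [-0.0, 0.124, 0.992, 0.0]
force: [0.2, 1.2, 1.1]
finger_gap: 0.001
grip_force: 0.6
wrist bowl (array([ 403.6, -255.3]), 64.0)
top bowl (array([ 417.7, -245.5]), 50.9)
scene bowl (array([ 379.9, -286.9]), 103.7)
```

```bash
python3 shift.py '[[0,0,-5,0,0,0,0],[0,0,-10,0,0,0,0],[0,0,-13,0,0,0,0],[0,0,-13,0,0,0,0],[0,0,5,0,0,0,0],[0,0,25,0,0,0,0],[0,0,25,-30,0,0,0],[0,0,25,-70,0,0,0],[0,0,25,-110,0,0,0],[0,-40,25,-140,0,0,0],[0,-80,25,-150,0,0,0],[0,-80,25,-150,0,0,0],[0,-80,25,-150,0,0,0]]'
python3 bm.py
```

```text
t: 6.12
tcp_pos: [481.0, -290.3, 169.3]
orientation: [0.002, 0.123, 0.992, -0.001]
force: [-0.3, -0.4, -0.3]
finger_gap: 0.004
grip_force: 0.0
wrist bowl (array([ 401.1, -268.4]), 63.3)
top bowl (array([ 400.8, -267.7]), 64.5)
scene bowl (array([ 407.1, -260.5]), 71.3)
```

View pics/w3.png

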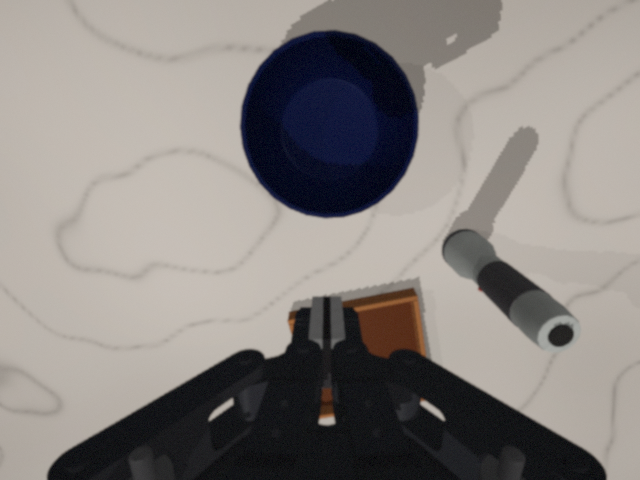

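Wrist view: the bowl is upright at (330,123) px and covers the mat. By both wrist and top cameras it is within about 2 mm of the measured mat centre, and the torch is still standing. Next I go high over to the carrier.

```bash
python3 -c "
from h import *
go(481,-290,240);go(555,228,240,75.8)"
```

```text
shift [ -3.3  -0.1 -72.6] [0. 0. 0.] rows 1.743930297329944 t 6.2667
shift [ 52.1 520.2 -72.1] [ 0.0008 -0.0019 -0.0001] rows 12.655346955343173 t 6.2667
```

```bash
python3 shift.py '[[0.3,0,0,-40,0,0,0],[0.5,0,0,-72,0,0,0],[0.7,52,520,-72,0,0,0],[0.7,52,520,-72,0,0,0],[0.7,52,520,-72,0,0,0],[0.7,52,520,-72,0,0,0],[0.7,52,520,-72,0,0,0],[0.7,52,520,-72,0,0,0],[0.7,52,520,-72,0,0,0],[0.7,52,520,-72,0,0,0],[0.7,52,520,-72,0,0,0],[0.7,52,520,-72,0,0,0],[0.7,52,520,-72,0,0,0],[0.7,52,520,-72,0,0,0],[0.7,52,520,-72,0,0,0],[0.7,52,520,-72,0,0,0],[0.7,52,520,-72,0,0,0]]'
python3 - <<'E'
from h import *
d=snap("wrist");cv2.imwrite("pics/w4.png",d["img"][:,:,::-1])
print(proj(d,[(510,242,111),(510,225,111),(505,242,6),(481,106,20)]).round())
E
```

```text
t: 7.68
tcp_pos: [555.1, 227.8, 239.1]
orientation: [-0.001, 0.123, 0.992, -0.0]
force: [0.5, -0.8, 0.0]
finger_gap: 0.698
grip_force: 0.0
[[330. 179.]
 [309. 184.]
 [328. 162.]
 [198. 173.]]
```

View pics/w4.png

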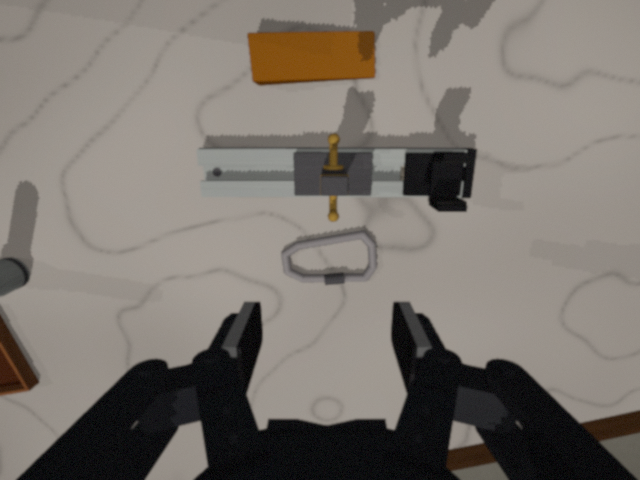

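```bash
python3 - <<'E'
from h import *
d=snap("wrist");cv2.imwrite("pics/w5.png",cv2.convertScaleAbs(cv2.resize(d["img"][125:230,270:400,::-1],None,fx=5,fy=5,interpolation=cv2.INTER_CUBIC),alpha=1.8))
E
```

```text
(no output)
```

View pics/w5.png

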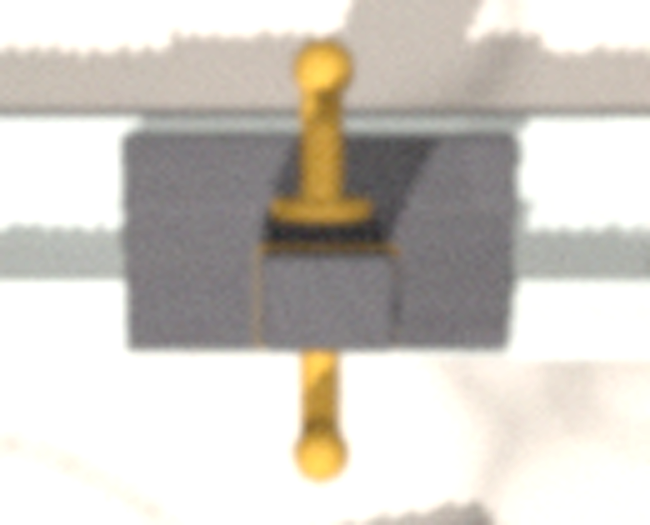

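The crop shows the post top as a rectangle centred at (335.5,184.4) px, with the hooks above and below it.

```bash
python3 - <<'E'
from h import *
d=snap("wrist")
P=cast(d,[(335.5,184.4),(321.6,184),(349.4,184),(335.5,174),(335.5,194.6)],111);print(P[0].round(1),np.linalg.norm(P[1]-P[2]),np.linalg.norm(P[3]-P[4]))
im=cv2.bilateralFilter(d["img"],7,30,5).astype(int);r,b=im[...,0],im[...,2]
# long lower edge of rail: last bluish-grey row per column
m=(r-b<9)&(r>90);pt=[]
for x in list(range(210,285,3))+list(range(378,398,3)):
    ys=np.where(m[140:215,x])[0]
    if len(ys): pt.append((x,140+ys.max()))
P2=cast(d,pt,20);v=cv2.fitLine(P2[:,:2].astype(np.float32),cv2.DIST_HUBER,0,.01,.01).ravel();print("edge",v,np.degrees(np.arctan2(v[1],v[0])),len(pt))
print("open end",cast(d,[(202,150),(202,196)],20).round(1))
go(P[0][0],P[0][1],130,75.8)
E
```

```text
[515.9 243.8 111. ] 22.14556948482692 16.355074257300345
edge [2.4562383e-01 9.6936524e-01 5.2727136e+02 1.8573380e+02] 75.781296 32
open end [[460.5 117.5  20. ]
 [505.7 100.4  20. ]]
shift [ 42.8   7.4 110. ] [-0.0006 -0.0008 -0.0012] rows 2.835789527715037 t 7.8333
```

```bash
python3 shift.py '[[0.7,40,7,10,0,0,0],[0.7,43,7.4,40,0,0,0],[0.7,43,7.4,80,0,0,0],[0.7,43,7.4,115,0,0,0],[0.7,43,7.4,145,0,0,0],[0.7,43,7.4,161,0,0,0],[0.7,43,7.4,161,0,0,0],[0,43,7.4,161,0,0,0],[0,43,7.4,161,0,0,0],[0,43,7.4,161,0,0,0],[0,43,7.4,161,0,0,0],[0,43,7.4,161,0,0,0]]'
```

```text
t: 8.83
tcp_pos: [516.9, 245.2, 81.0]
orientation: [0.001, 0.124, 0.992, 0.001]
force: [-0.1, -2.3, 7.4]
finger_gap: 0.245
grip_force: 59.5
```

```bash
python3 shift.py '[[0,0,-6,-1,0,0,0],[0,0,-18,-1,0,0,0],[0,0,-32,-1,0,0,0],[0,0,-46,-1,0,0,0],[0,0,-60,-1,0,0,0],[0,0,-74,-1,0,0,0],[0,0,-88,-1,0,0,0],[0,0,-100,-1,0,0,0],[0,0,-100,-1,0,0,0]]'
```

```text
t: 9.58
tcp_pos: [491.1, 145.6, 81.0]
orientation: [0.0, 0.124, 0.992, 0.0]
force: [-0.7, -2.3, 6.3]
finger_gap: 0.245
grip_force: 59.9
```

```bash
python3 shift.py '[[0,0,-10,-0.7,0,0,0],[0,0,-22,-0.7,0,0,0],[0,0,-34,-0.7,0,0,0],[0,0,-46,-0.7,0,0,0],[0,0,-58,-0.7,0,0,0],[0,0,-70,-0.7,0,0,0],[0,0,-82,-0.7,0,0,0],[0,0,-94,-0.7,0,0,0],[0,0,-100,-0.7,0,0,0],[0,0,-100,-0.7,0,0,0],[0,0,-100,-0.7,0,0,0]]'
python3 - <<'E'
from h import *
s=sensors.read_state();print(s["force"].round(1) if hasattr(s["force"],"round") else s["force"])
d=snap("scene");cv2.imwrite("pics/s5.png",cv2.resize(d["img"][150:330,220:500,::-1],None,fx=2.8,fy=2.8,interpolation=cv2.INTER_CUBIC))
E
```

```text
t: 10.5
tcp_pos: [467.1, 51.0, 80.9]
orientation: [-0.0, 0.124, 0.992, 0.0]
force: [0.2, 0.2, -2.9]
finger_gap: 0.248
grip_force: 59.2
[ 0.2  0.2 -2.9]
```

View pics/s5.png

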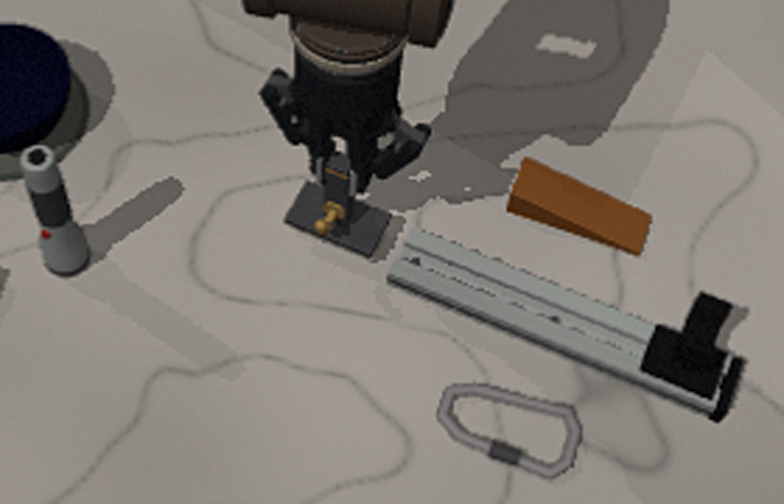

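The carrier is clear of the rail, hanging upright with a measured weight of 2.9 N. The cradle is still on the rail and the bowl is on the mat.

```bash
python3 shift.py '[[0,0,0,-25,0,0,0],[0,0,0,-60,0,0,0],[0,0,0,-100,0,0,0],[0,0,0,-140,0,0,0],[0,0,0,-175,0,0,0],[0,0,0,-190,0,0,0],[0,0,0,-190,0,0,0]]'
python3 -c "
from h import *
go(629,-287.5,270,88.2)"
```

```text
t: 11.13
tcp_pos: [468.2, 51.9, 274.4]
orientation: [0.003, 0.123, 0.992, 0.0]
force: [1.1, 0.1, -3.6]
finger_gap: 0.245
grip_force: 60.0
shift [-238.9 -289.8    5.5] [ 0.0008  0.0066 -0.2154] rows 9.007342679739994 t 11.1333
```

```bash
python3 shift.py '[[0,-12,-14,0,0,0,-0.02],[0,-30,-36,0,0,0,-0.04],[0,-52,-63,0,0,0,-0.06],[0,-76,-92,0,0,0,-0.08],[0,-100,-120,0,0,0,-0.1],[0,-124,-149,0,0,0,-0.12],[0,-148,-178,0,0,0,-0.14],[0,-172,-207,0,0,0,-0.16],[0,-196,-236,0,0,0,-0.18],[0,-218,-262,0,0,0,-0.2],[0,-232,-280,0,0,0,-0.21],[0,-240,-289,0,0,0,-0.215],[0,-240,-289,0,0,0,-0.215],[0,-240,-289,0,0,0,-0.215],[0,-240,-289,0,0,0,-0.215]]'
python3 - <<'E'
from h import *
go(629,-287.5,110,88.2)
d=snap("wrist");im=d["img"].astype(int);r,b=im[...,0],im[...,2]
cv2.imwrite("pics/w6.png",d["img"][:,:,::-1])
d=snap("top");im=cv2.bilateralFilter(d["img"],7,30,5).astype(int);r,b=im[...,0],im[...,2]
cv2.imwrite("pics/t6.png",d["img"][:,:,::-1])
E
```

```text
t: 12.38
tcp_pos: [628.6, -286.6, 269.5]
orientation: [-0.001, 0.016, 1.0, 0.001]
force: [0.5, 0.7, -3.1]
finger_gap: 0.25
grip_force: 59.8
shift [ -0.7  -1.1 159.5] [ 0.0013 -0.0019 -0.0009] rows 3.825573778080637 t 12.3833
```

View pics/w6.png

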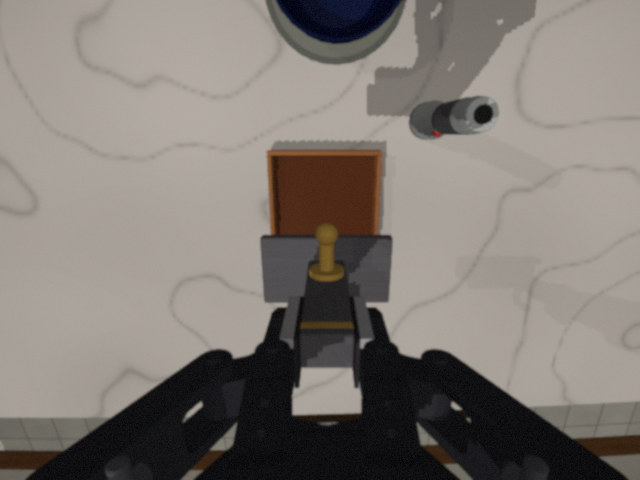

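Wrist view: the carrier is aligned over the tray, whose near corners are (268,150) and (382,150). Part of the mat shows below the bowl. I'll check both centres from this picture.

```bash
python3 - <<'E'
from h import *
d=snap("wrist");im=cv2.bilateralFilter(d["img"],7,30,5).astype(int);r,g,b=im[...,0],im[...,1],im[...,2]
c=cast(d,[(268,150),(382,150)],18);e=c[1]-c[0];print("tray near corners",c.round(1),np.linalg.norm(e));m=c.mean(0);n=np.array([e[1],-e[0],0])/np.linalg.norm(e);print("centre",(m+65*n).round(1),(m-65*n).round(1),np.degrees(np.arctan2(e[1],e[0])))
m=(g>=r)&(r-b<14)&(b-r<5)&(r>60)
mm=big(m,(260,0,410,75));q=[p for p in map(tuple,mm) if p[1]>15 and p[1]==max(y for x,y in mm if x==p[0])]
print("mat",circ(cast(d,q,1)),len(q))
q=np.array(q);P=cast(d,q,1)[:,:2]
from scipy.optimize import least_squares
print("mat r=75",least_squares(lambda c:np.hypot(*(P-c).T)-75,[400,-268]).x)
bb=big(b-r>15,(250,0,420,60));q=np.array([p for p in map(tuple,bb) if p[1]>8 and p[1]==max(y for x,y in bb if x==p[0])])
P=cast(d,q,55)[:,:2];print("bowl r=64",least_squares(lambda c:np.hypot(*(P-c).T)-64,[400,-268]).x)
E
```

```text
tray near corners [[ 563.5 -349.9   18. ]
 [ 567.7 -221.6   18. ]] 128.37992522461545
centre [ 630.6 -287.9   18. ] [ 500.6 -283.6   18. ] 88.12009165823625
mat (array([ 400.2, -269.1]), 73.4) 128
mat r=75 [ 398.36824103 -269.03694259]
bowl r=64 [ 401.25318725 -268.32735611]
```

Bowl and mat centres agree to within about 2 mm, and the tray centre is (630.6,-287.9). Now I lower the carrier.

```bash
python3 shift.py '[[0,-2,-1,20,0,0,0],[0,-2,-1,50,0,0,0],[0,-2,-1,85,0,0,0],[0,-2,-1,120,0,0,0],[0,-2,-1,150,0,0,0],[0,-2,-1,170,0,0,0],[0,-2,-1,178,0,0,0],[0,-2,-1,183,0,0,0],[0,-2,-1,185,0,0,0],[0,-2,-1,185,0,0,0],[0,-2,-1,185,0,0,0]]'
```

```text
t: 13.45
tcp_pos: [631.5, -289.0, 87.5]
orientation: [0.001, 0.016, 1.0, -0.001]
force: [1.1, -0.8, -2.6]
finger_gap: 0.247
grip_force: 59.7
```

```bash
python3 shift.py '[[0,0,0,1,0,0,0],[0,0,0,2,0,0,0],[0,0,0,3,0,0,0],[0,0,0,4,0,0,0],[0,0,0,4,0,0,0],[0,0,0,4,0,0,0]]'
```

```text
t: 13.95
tcp_pos: [630.8, -288.8, 81.9]
orientation: [-0.0, 0.016, 1.0, 0.0]
force: [-0.2, -0.2, -2.6]
finger_gap: 0.242
grip_force: 59.7
```

```bash
python3 shift.py '[[0,0,0,0.7,0,0,0],[0,0,0,1.2,0,0,0],[0,0,0,1.2,0,0,0],[0,0,0,1.2,0,0,0]]'; python3 shift.py '[[0,0,0,0.5,0,0,0],[0,0,0,0.8,0,0,0],[0,0,0,0.8,0,0,0],[0,0,0,0.8,0,0,0]]'
```

```text
t: 14.28
tcp_pos: [630.9, -288.8, 80.7]
orientation: [-0.0, 0.016, 1.0, 0.0]
force: [0.6, 1.1, -3.7]
finger_gap: 0.245
grip_force: 59.7
t: 14.62
tcp_pos: [630.9, -288.8, 80.1]
orientation: [0.0, 0.016, 1.0, -0.0]
force: [0.1, 0.1, -1.1]
finger_gap: 0.248
grip_force: 60.0
```

```bash
python3 shift.py '[[0,0,0,0.4,0,0,0],[0,0,0,0.7,0,0,0],[0,0,0,0.7,0,0,0]]'; 
```

```text
t: 14.87
tcp_pos: [631.0, -288.9, 80.1]
orientation: [0.0, 0.016, 1.0, -0.0]
force: [-1.5, 0.1, 4.5]
finger_gap: 0.245
grip_force: 61.1
```

Contact is firm, so I release slowly, retreat straight up and check.

```bash
python3 shift.py '[[0.35,0,0,0,0,0,0],[0.5,0,0,0,0,0,0],[0.6,0,0,0,0,0,0],[0.6,0,0,0,0,0,0],[0.6,0,0,0,0,0,0],[0.6,0,0,-15,0,0,0],[0.6,0,0,-45,0,0,0],[0.6,0,0,-85,0,0,0],[0.6,0,0,-125,0,0,0],[0.6,0,0,-160,0,0,0],[0.6,0,0,-180,0,0,0],[0.6,0,0,-180,0,0,0],[0.6,0,0,-180,0,0,0]]'
python3 - <<'E'
from h import *
d=snap("scene");cv2.imwrite("pics/s7.png",cv2.resize(d["img"][130:330,120:500,::-1],None,fx=2.1,fy=2.1,interpolation=cv2.INTER_CUBIC))
E
```

```text
t: 15.95
tcp_pos: [631.0, -288.8, 260.3]
orientation: [0.001, 0.016, 1.0, -0.0]
force: [0.4, -0.2, -0.7]
finger_gap: 0.599
grip_force: 0.0
```

View pics/s7.png

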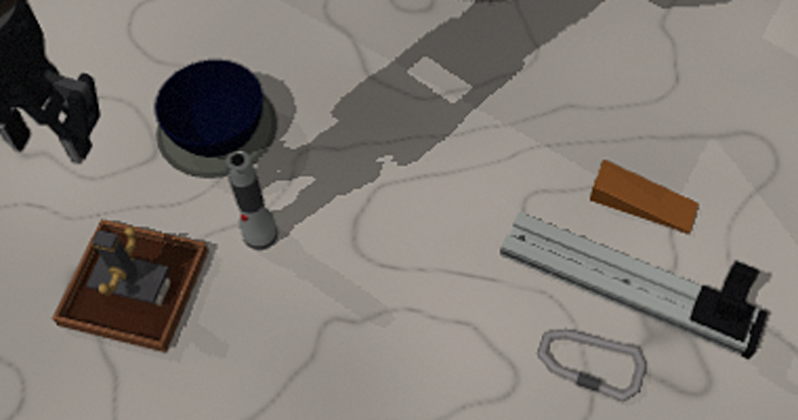

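The carrier stands upright in the tray at crop px (125,270), the bowl is on the mat, the cradle is on the rail, the torch is standing, and the wedge and carabiner haven't moved.

```bash
python3 -c "
from rig import env, cam, sensors
print(env.close_job())"
```

```text
the job is handed in; nothing more can be done
None
```

The job is handed in at about 16 s: the bowl is on its mat, about 2 mm off centre by camera; the hook carrier stands upright in the tray; and nothing else appears to have moved.

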